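# Deal a pile of phones out to their test cradles

## Task

Take the pile of four phones apart from the top down, one phone at a time, and lay each one in the test cradle of its own colour: screen up, flat between the end stops, centred and lined up with the cradle (either end may point either way). Set the phones down rather than dropping them, leave the multimeter where it is, and finish with all four phones released and at rest.

Things in the scene. Friction and masses are not known exactly. Their poses are not given: they have to be found in the camera images.
- red_phone: Phone in a rugged red case with a black screen on top: a flat block 132 mm long (its x) by 64 mm wide (its y) by 18 mm thick (z), 160 to 300 g. Origin at the centre of its underside, z up through the screen. At the start it lies at the bottom of the pile, on the bench; the phones are turned about 45 degrees from one to the next, so the ends of each show from above.
- yellow_phone: Phone in a rugged yellow case with a black screen on top: a flat block 128 mm long (its x) by 62 mm wide (its y) by 18 mm thick (z), 160 to 300 g. Origin at the centre of its underside, z up through the screen. At the start it lies second from the bottom; the phones are turned about 45 degrees from one to the next, so the ends of each show from above.
- green_phone: Phone in a rugged green case with a black screen on top: a flat block 122 mm long (its x) by 60 mm wide (its y) by 18 mm thick (z), 160 to 300 g. Origin at the centre of its underside, z up through the screen. At the start it lies third from the bottom; the phones are turned about 45 degrees from one to the next, so the ends of each show from above.
- blue_phone: Phone in a rugged blue case with a black screen on top: a flat block 114 mm long (its x) by 56 mm wide (its y) by 18 mm thick (z), 160 to 300 g. Origin at the centre of its underside, z up through the screen. At the start it lies on top of the pile; the phones are turned about 45 degrees from one to the next, so the ends of each show from above.
- red_cradle: Fixed grey cradle with red end stops and a red stripe: a flat rest 152 mm long (its x), 50 mm wide (its y), its top 12 mm above the bench, between two end stops 14 mm long that rise to 22 mm (180 mm overall). The long sides are open; every phone overhangs them, so fingers fit beside it. Origin at the centre of the underside, on the bench; z up.
- yellow_cradle: Fixed grey cradle with yellow end stops and a yellow stripe: a flat rest 152 mm long (its x), 50 mm wide (its y), its top 12 mm above the bench, between two end stops 14 mm long that rise to 22 mm (180 mm overall). The long sides are open; every phone overhangs them, so fingers fit beside it. Origin at the centre of the underside, on the bench; z up.
- green_cradle: Fixed grey cradle with green end stops and a green stripe: a flat rest 152 mm long (its x), 50 mm wide (its y), its top 12 mm above the bench, between two end stops 14 mm long that rise to 22 mm (180 mm overall). The long sides are open; every phone overhangs them, so fingers fit beside it. Origin at the centre of the underside, on the bench; z up.
- blue_cradle: Fixed grey cradle with blue end stops and a blue stripe: a flat rest 152 mm long (its x), 50 mm wide (its y), its top 12 mm above the bench, between two end stops 14 mm long that rise to 22 mm (180 mm overall). The long sides are open; every phone overhangs them, so fingers fit beside it. Origin at the centre of the underside, on the bench; z up.
- multimeter: Bystander: orange multimeter lying on the bench, loose, 130 mm long (its x), 68 mm wide (its y), 45 mm high with its dial, origin at the centre of its underside. A small screwdriver lies along its -y side, about 55 mm from its centre line.
Not all that is in view belongs to the job. What is shaped like the blue_cradle but pink is not meant.

How it is judged (in metres and radians):
On the way, in this order (a step that is already met when the one before it is completed fails the run):
1. the blue phone lies in the blue cradle (horizontal distance between blue_phone and blue_cradle below 0.012 m and angle between the x axis of blue_phone and the x axis of blue_cradle, either way round below 0.2 rad and angle between blue_phone's own z axis and vertical below 0.08 rad and z of blue_phone in the frame of blue_cradle between 0.008 and 0.016 m and linear speed of blue_phone below 0.02 m/s), for 0.2 s.
2. the green phone lies in the green cradle (horizontal distance between green_phone and green_cradle below 0.012 m and angle between the x axis of green_phone and the x axis of green_cradle, either way round below 0.2 rad and angle between green_phone's own z axis and vertical below 0.08 rad and z of green_phone in the frame of green_cradle between 0.008 and 0.016 m and linear speed of green_phone below 0.02 m/s), for 0.2 s.
3. the yellow phone lies in the yellow cradle (horizontal distance between yellow_phone and yellow_cradle below 0.012 m and angle between the x axis of yellow_phone and the x axis of yellow_cradle, either way round below 0.2 rad and angle between yellow_phone's own z axis and vertical below 0.08 rad and z of yellow_phone in the frame of yellow_cradle between 0.008 and 0.016 m and linear speed of yellow_phone below 0.02 m/s), for 0.2 s.
4. the red phone lies in the red cradle (horizontal distance between red_phone and red_cradle below 0.012 m and angle between the x axis of red_phone and the x axis of red_cradle, either way round below 0.2 rad and angle between red_phone's own z axis and vertical below 0.08 rad and z of red_phone in the frame of red_cradle between 0.008 and 0.016 m and linear speed of red_phone below 0.02 m/s), for 0.2 s.
At the end, for the whole second after the job is handed in: Each phone lies released and still in the cradle of its own colour, screen up and flat (0.08 rad), its centre within 12 mm of the cradle's in plan, its length within 0.2 rad of the cradle's, its underside 8 to 16 mm above the cradle's underside (the rest is at 12 mm) (all of step 1 and all of step 2 and all of step 3 and all of step 4); the robot touches nothing.
It fails at once if the red phone is dropped onto its cradle (moves faster than 0.8 m/s within 40 mm of the cradle's centre in plan) (horizontal distance between red_phone and red_cradle below 0.04 m and linear speed of red_phone above 0.8 m/s).
It fails at once if the yellow phone is dropped onto its cradle (moves faster than 0.8 m/s within 40 mm of the cradle's centre in plan) (horizontal distance between yellow_phone and yellow_cradle below 0.04 m and linear speed of yellow_phone above 0.8 m/s).
It fails at once if the green phone is dropped onto its cradle (moves faster than 0.8 m/s within 40 mm of the cradle's centre in plan) (horizontal distance between green_phone and green_cradle below 0.04 m and linear speed of green_phone above 0.8 m/s).
It fails at once if the blue phone is dropped onto its cradle (moves faster than 0.8 m/s within 40 mm of the cradle's centre in plan) (horizontal distance between blue_phone and blue_cradle below 0.04 m and linear speed of blue_phone above 0.8 m/s).
It fails at once if the multimeter is pushed more than 25 mm from its place (distance of multimeter from where it was at the start of the episode above 0.025 m).
It also fails if it takes over 109 s, if anything falls off the work surface, if the arm or the gripper's body presses on something with over 40 N, if the wrist force passes 120 N, or if a joint passes its speed limit or range.

## Robot

A 6-joint arm with a two-finger parallel gripper is mounted at the origin on the work surface. World frame = base frame: x ahead of the robot, y to its left, z up, the work surface at z = 0. Lengths are in m, angles in degrees, forces in N, time in s.
With the tool pointing down it reaches from about 0.3 to 0.75 m from the base axis. Payload 8.5 kg.
Tool frame: the origin (TCP) lies midway between the tips of the shut fingers; the grasp point (between the pads) lies 19 mm behind it; z points along the fingers, y is the line along which they close (so a half turn about z gives the same grasp; the last joint's range is limited). The gripper opens to 85 mm and grips with 20 to 120 N. Pads are 22 mm wide; open, the fingers measure 114 mm over their backs; the gripper's body (76 mm by 85 mm) begins 54 mm behind the grasp point. The pads swing forward as they close: fully open they stand 13 mm farther back than shut.
Start: joints at [-78.856, 21.807, 74.336, -0, 83.858, -12.336], TCP at [0.219, -0.504, 0.231] pointing down, gripper open.
Joint ranges: [-178.18, 178.18], [-50.72, 133.34], [12.68, 142.11], [-81.47, 261.47], [9.98, 163.14], [-165.26, 165.26]. Speed limits (degrees/s): [136.94, 136.94, 180, 180, 180, 180].

## Interface

Orientations are given as a 3x3 rotation matrix whose columns are the frame's x, y, z axes.
In Python, from rig import env, viewer, recognise, pinpoint gives the robot as it stands.
- The arm moves only by the tool move_arm, never from a script. Its argument "plan" is text: rows parted by semicolons, each of 7 numbers parted by spaces: the shift along the tool's x, y, z in m, then the turn, a rotation vector about the tool's x, y, z in rad, then the finger opening in m, from 0 to 0.0854. A call has 1 to 12 rows; each row shifts and turns the commanded pose from where the row before left it, along the tool's axes as they then stand; what a row does not reach is not made up. A row lasts 1/8 s, in which the tool goes at most 62.5 mm and 10.7 degrees, less where a joint would pass 70% of its speed; a pose out of reach is approached as far as the arm can. A call is refused whole if a number of a shift passes 0.0625 or a number of a turn 0.188, either way. A call with a gripper value outside its range is refused whole. The fingers move at their own pace and stop on an object; "grip_force" is the grip in N (left out, the last holds). Time passes only in rows, so rows that do not move let the fingers close. It gives the time, the measured TCP pose, the force, the opening and the grip force at its end, in the units of the state.
- env.observe(): the state, without advancing time (a new reading comes with each control period).
- viewer.get_image(name): name is "scene" or "top"; returns (picture, depth): 384x512x3 uint8, red, green, blue; 384x512 float32, m along the optical axis (not along the pixel's ray), 0 where there is no reading.
- viewer.calibration(name): a dict with "fx", "fy", "cx", "cy" (pixels), "R" (3x3) and "t" (3): a world point X has camera coordinates R X + t. Camera axes: x right, y down, z forward; pixel columns grow to the right and rows downward; lengths in m; the calibration is good to about 2 mm. A picture is of the moment at which its call begins. calibration takes no time and is no camera call.
- env.close_job(): hands the job in; it is judged then, once.
Trained networks look in the newest picture that a camera, given by its name, has taken for a name from the list of things; names that differ only in an ending like _2 or _b are one class to them, and where a whole thing is asked for, a point or a joint stands for the part that bears it (a point fixed in the world has none). Each returns a list of dicts, best first, with "conf" (0 to 1); they miss things now and then, are a little off and sometimes report something else, mostly with a low value. They report only what shows in the picture. A call takes as long as a camera call. They do not tell look-alikes from the thing itself.
- recognise(camera, name): "extent" ([centre column, centre row, width, height] in pixels, round what is visible of it).
- pinpoint(camera, name): "pixel" ([column, row] in pixels: a listed point, or the origin of a listed thing).
The state is a dict: "time_s": time; "q": joint angles; "qvel": joint speeds; "joint_efforts": joint torques, N m; "position": TCP position; "tool_rot": TCP orientation; "ft_force": force on the tool from outside, world axes, zero at the start; "wrist_torque": the same for the moment, N m; "grip_width": finger opening in m; "gripper_force": force on a finger pad.
Only numpy, scipy, OpenCV 4.12 (cv2) and the standard library are available. Lean on these libraries where they do the work, as an engineer would, in place of code of your own. Each camera call takes 0.05 s, during which the arm holds its last target. There are 200 camera calls.

## Working session

There is one attempt and no reset: what is moved stays moved. The work goes in short steps, Python scripts to look and compute and a tool call to move; the robot and the scene stay as the last step left them, time stands still between calls to the robot, and variables do not carry over. Pictures are saved under pics/ and viewed, at most 14 in all, crops included, and the job is handed in when it is done.

Besides the shell and the picture viewer there is one more tool, called after "Emit:" by a JSON object that holds its "api" and its "payload". move_arm: Moves the arm, as the interface text tells. Its arguments: {"type":"object","properties":{"plan":{"type":"string"},"grip_force":{"type":"number"}},"required":["plan"]}

```bash
ls; mkdir -p pics; python3 - <<'E'
from rig import env, viewer
import cv2, numpy as np
s=env.observe()
print(s['time_s'],s['position'],np.round(s['tool_rot'],3),s['grip_width'])
for n in ['top','scene']:
    im,d=viewer.get_image(n); cv2.imwrite(f'pics/{n}0.png',im[:,:,::-1]); np.save(f'pics/{n}0_d.npy',d)
    c=viewer.calibration(n); print(n,c['fx'],c['cx'],c['cy'],np.round(c['R'],4),c['t'])
E
```

```text
pics
0.0 [ 0.21906793 -0.50415971  0.23070874] [[ 0.917  0.398 -0.   ]
 [ 0.398 -0.917  0.001]
 [ 0.    -0.001 -1.   ]] 0.08539203741567897
top 395.6371261929646 254.28079251680242 186.1330883246015 [[ 0.0234 -0.9997 -0.0102]
 [-0.9969 -0.0225 -0.0753]
 [ 0.0751  0.012  -0.9971]] [-0.21550372  0.51991529  1.38545254]
scene 350.0939928366051 253.33451371018256 193.78524122668205 [[ 2.037e-01  9.790e-01  4.000e-04]
 [ 7.173e-01 -1.490e-01 -6.807e-01]
 [-6.663e-01  1.389e-01 -7.326e-01]] [ 0.11277128 -0.36507127  1.39075336]
```

View pics/top0.png

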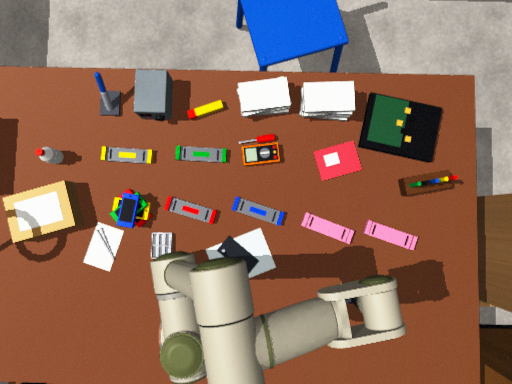

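View pics/scene0.png

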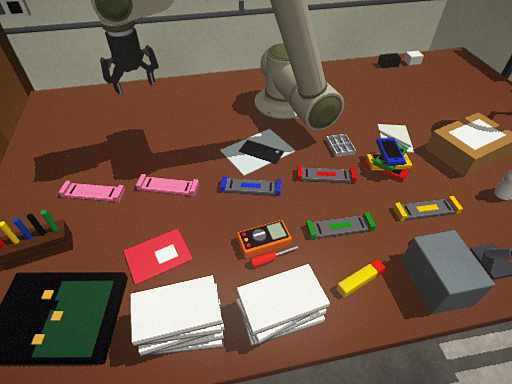

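Top view: the pile is at (129,209). The cradles are yellow (127,155), green (201,154), red (191,210) and blue (258,211). The two pink look-alikes at (328,228) and (391,235) are not meant. The multimeter is at (261,153). An enlarged crop will confirm this.

```bash
cat > h.py <<'E'
import cv2, numpy as np
from rig import env, viewer
HUE={'red':[(0,6),(174,180)],'yellow':[(24,34)],'green':[(50,75)],'blue':[(108,128)]}
def mask(im,col,box=None,smin=150,vmin=70):
    h=cv2.cvtColor(im,cv2.COLOR_RGB2HSV); m=np.zeros(h.shape[:2],bool)
    for a,b in HUE[col]: m|=(h[...,0]>=a)&(h[...,0]<=b)
    m&=(h[...,1]>smin)&(h[...,2]>vmin)
    if box:
        k=np.zeros_like(m); x0,y0,x1,y1=box; k[y0:y1,x0:x1]=1; m&=k
    return m
def ray(c,px,z):
    "pixels -> world on plane z"
    px=np.atleast_2d(px).astype(float); R,t=np.array(c['R']),np.array(c['t'])
    d=np.c_[(px[:,0]-c['cx'])/c['fx'],(px[:,1]-c['cy'])/c['fy'],np.ones(len(px))]@R
    o=-R.T@t
    return o+d*((z-o[2])/d[:,2])[:,None]
def deproj(c,m,d):
    v,u=np.nonzero(m&(d>0)); z=d[v,u]; R,t=np.array(c['R']),np.array(c['t'])
    P=np.c_[(u-c['cx'])/c['fx']*z,(v-c['cy'])/c['fy']*z,z]
    return (P-t)@R
def pix(c,X):
    p=np.atleast_2d(X)@np.array(c['R']).T+c['t']
    return np.c_[c['fx']*p[:,0]/p[:,2]+c['cx'],c['fy']*p[:,1]/p[:,2]+c['cy']]
BOX={'yellow':(98,142,156,168),'green':(172,142,230,166),'red':(162,192,220,228),'blue':(228,192,290,230)}
E
python3 - <<'E'
from h import *
im=cv2.imread('pics/top0.png')[:,:,::-1]; d=np.load('pics/top0_d.npy'); c=viewer.calibration('top')
a=cv2.resize(im[135:235,95:295],None,fx=4,fy=4,interpolation=cv2.INTER_CUBIC); cv2.imwrite('pics/crop1.png',a[:,:,::-1])
for k,b in BOX.items():
    m=mask(im,k,b); n,l,st,ce=cv2.connectedComponentsWithStats(m.astype(np.uint8))
    for i in range(1,n):
        if st[i,4]>8:
            P=deproj(c,l==i,d); print(k,st[i,4],np.round(ce[i],1),np.round(P.mean(0),4), np.round(ray(c,ce[i],.02)[0],4))
for k in BOX:
    m=mask(im,k,(105,180,160,235)); P=deproj(c,m,d); print(k,m.sum(),np.round(np.median(P,0),4),np.round(P.min(0),3),np.round(P.max(0),3))
E
```

```text
yellow 60 [103.1 152.4] [0.6341 0.3413 0.0187] [0.6333 0.3408 0.02  ]
yellow 56 [149.1 155.8] [0.625  0.1748 0.0203] [0.625  0.1749 0.02  ]
yellow 87 [127.  154.6] [0.6286 0.2571 0.0128] [0.6275 0.2546 0.02  ]
green 55 [177.5 152.4] [0.6393 0.0737 0.0205] [0.6394 0.0738 0.02  ]
green 55 [223.8 154.7] [ 0.6347 -0.092   0.02  ] [ 0.6347 -0.092   0.02  ]
green 73 [200.9 153.7] [ 0.6378 -0.009   0.0114] [ 0.6365 -0.0103  0.02  ]
red 74 [167.4 202.9] [0.4583 0.1035 0.0176] [0.4583 0.1029 0.02  ]
red 82 [190.2 209.7] [0.436  0.0221 0.0124] [0.4359 0.0208 0.02  ]
red 74 [212.5 216.6] [ 0.4138 -0.0585  0.0181] [ 0.4134 -0.0586  0.02  ]
blue 62 [235.5 203.2] [ 0.4626 -0.1384  0.02  ] [ 0.4625 -0.1384  0.02  ]
blue 87 [257.6 210.9] [ 0.4374 -0.2176  0.0108] [ 0.4373 -0.2174  0.02  ]
blue 61 [280.1 218.2] [ 0.4136 -0.2969  0.0201] [ 0.4136 -0.2969  0.02  ]
yellow 130 [0.4416 0.2699 0.0354] [ 0.4    0.166 -0.006] [0.49  0.312 0.052]
green 130 [0.4376 0.1993 0.0532] [ 0.391  0.168 -0.   ] [0.495 0.308 0.06 ]
red 129 [0.4033 0.2013 0.0162] [ 0.371  0.157 -0.007] [0.509 0.286 0.023]
blue 290 [0.4266 0.223  0.0712] [0.372 0.192 0.02 ] [0.487 0.265 0.081]
```

View pics/crop1.png

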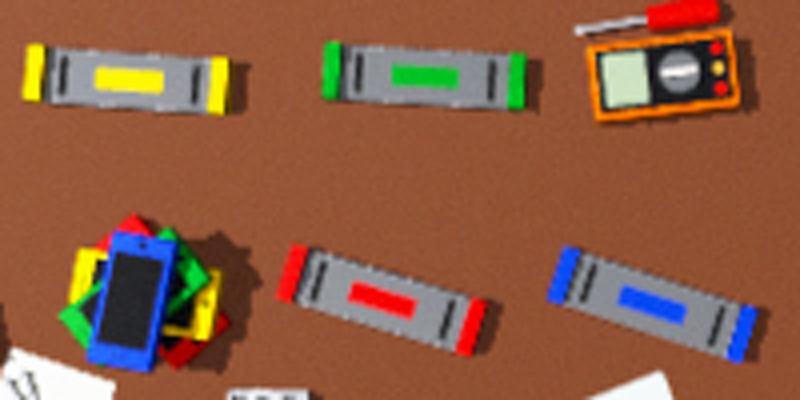

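The crop confirms it. Blue is on top of the pile at full-picture pixel (128,210). The four grey cradles each have stops of their own colour, with blue at (258,211). The pink ones are wholly pink, so I'm leaving them out. Next I'll measure poses by fitting a box model.

```bash
cat >> h.py <<'E'
from scipy.optimize import minimize
DIM={'red':(.132,.064),'yellow':(.128,.062),'green':(.122,.060),'blue':(.114,.056)}
CR={'yellow':((.6337,.341),(.625,.1749)),'green':((.6394,.0738),(.6347,-.092)),'red':((.4583,.1035),(.4138,-.0585)),'blue':((.4626,-.1384),(.4136,-.2969))}
def cradle(k):
    a,b=map(np.array,CR[k]); e=a-b; return (a+b)/2,np.degrees(np.arctan2(e[1],e[0]))
def fit(im,c,col,box,z0,guess=None):
    "pose (x,y,yaw deg) of a fully visible phone, underside at z0: silhouette fit"
    m=mask(im,col,box,120,50).astype(np.uint8); m=cv2.morphologyEx(m,cv2.MORPH_CLOSE,np.ones((3,3)))
    cs,_=cv2.findContours(m,cv2.RETR_EXTERNAL,cv2.CHAIN_APPROX_NONE); f=np.zeros_like(m)
    cv2.drawContours(f,[max(cs,key=cv2.contourArea)],-1,1,-1)
    x0,y0,x1,y1=box; S=8
    F=cv2.resize(f[y0:y1,x0:x1],None,fx=S,fy=S,interpolation=cv2.INTER_LINEAR).astype(float)
    F=cv2.resize(f[y0:y1,x0:x1].astype(np.float32),None,fx=S,fy=S,interpolation=cv2.INTER_LINEAR)>.5
    L,W=DIM[col]
    def cost(p):
        cc,s=np.cos(p[2]),np.sin(p[2]); X=[]
        for z in (z0,z0+.018):
            for a in (-1,1):
                for b in (-1,1): X.append([p[0]+cc*a*L/2-s*b*W/2,p[1]+s*a*L/2+cc*b*W/2,z])
        q=(pix(c,X)-[x0,y0]+.5)*S-.5
        h=cv2.convexHull(q.astype(np.float32)); M=np.zeros(F.shape,np.uint8)
        cv2.fillConvexPoly(M,np.round(h*16).astype(np.int32),1,shift=4); M=M>0
        return (M^F).sum()/(M|F).sum()
    v,u=np.nonzero(f); g=ray(c,[[u.mean(),v.mean()]],z0+.015)[0]; best=None
    for yaw in ([guess] if guess is not None else range(0,180,30)):
        st=[g[0],g[1],np.radians(yaw)]
        r=minimize(cost,st,method='Nelder-Mead',options=dict(initial_simplex=[st]+[np.array(st)+e for e in ((.01,0,0),(0,.01,0),(0,0,.3))],xatol=1e-4,fatol=1e-4))
        if best is None or r.fun<best.fun: best=r
    return best.x[0],best.x[1],(np.degrees(best.x[2])+90)%180-90,best.fun
def goto(s,xy,axis,z):
    "tool-frame shift and turn about tool z to bring TCP to xy,z with tool x along axis(deg, mod 180)"
    R=np.array(s['tool_rot']); p=np.array(s['position']); yaw=np.degrees(np.arctan2(R[1,0],R[0,0]))
    for a in (axis%360,axis%360-180,axis%360-360):
        q1=np.degrees(np.arctan2(xy[1],xy[0])); q6=(q1+90-a+180)%360-180
        dy=q1+90-q6-(s['q'][0]+90-s['q'][5])
        print('  q6 end %.0f turn about tool z %.3f rad'%(q6,-np.radians(dy)))
    print('  shift tool',np.round(R.T@(np.r_[xy,z]-p),4),'tilt',np.round(R[:,2],4))
E
python3 - <<'E'
from h import *
im=cv2.imread('pics/top0.png')[:,:,::-1]; c=viewer.calibration('top')
for k in CR: print(k,cradle(k))
f=fit(im,c,'blue',(100,180,165,240),.054); print(f)
goto(env.observe(),f[:2],f[2],.15)
E
```

```text
yellow (array([0.62935, 0.25795]), np.float64(87.00169667158421))
green (array([ 0.63705, -0.0091 ]), np.float64(88.37624808917916))
red (array([0.43605, 0.0225 ]), np.float64(74.64019061298323))
blue (array([ 0.4381 , -0.21765]), np.float64(72.82109676227218))
(np.float64(0.4299180716864939), np.float64(0.2286223358369795), np.float64(-9.547971600665164), np.float64(0.07855046573944112))
  q6 end 128 turn about tool z 0.576 rad
  q6 end -52 turn about tool z -2.565 rad
  q6 end 128 turn about tool z 0.576 rad
  shift tool [ 0.4853 -0.588   0.0817] tilt [-3.0e-04  1.3e-03 -1.0e+00]
```

Emit:
{"api": "move_arm", "payload": {"plan": "0.02 -0.024 0 0 0 0 0.085;0.038 -0.046 0 0 0 0 0.085;0.038 -0.046 0 0 0 0 0.085;0.038 -0.046 0 0 0 0 0.085;0.038 -0.046 0 0 0 0 0.085;0.038 -0.046 0 0 0 0 0.085;0.038 -0.046 0 0 0 0 0.085;0.038 -0.046 0 0 0 0 0.085;0.038 -0.046 0 0 0 0 0.085;0.038 -0.046 0 0 0 0 0.085;0.038 -0.046 0 0 0 0 0.085;0.038 -0.046 0 0 0 0 0.085", "grip_force": 30}}

```text
time_s: 1.6
position: [0.4098, 0.1583, 0.2313]
tool_rot: [[0.917, 0.399, 0.0], [0.399, -0.917, -0.0], [-0.0, 0.0, -1.0]]
ft_force: [1.5, -1.3, 0.7]
grip_width: 0.0848
gripper_force: 0.0
```

Emit:
{"api": "move_arm", "payload": {"plan": "0.038 -0.046 0 0 0 0 0.085;0.01 -0.012 0.02 0 0 0.1 0.085;0 0 0.03 0 0 0.13 0.085;0 0 0.03 0 0 0.13 0.085;0 0 0 0 0 0.13 0.085;0 0 0 0 0 0.086 0.085;0 0 0 0 0 0 0.085;0 0 0 0 0 0 0.085"}}

```text
time_s: 2.6
position: [0.4305, 0.2285, 0.1513]
tool_rot: [[0.987, -0.164, -0.0], [-0.164, -0.987, -0.0], [-0.0, 0.0, -1.0]]
ft_force: [-0.5, 0.5, 0.8]
grip_width: 0.085
gripper_force: 0.0
```

```bash
cat > st.py <<'E'
import sys
from h import *
s=env.observe(); R=np.array(s['tool_rot'])
print('t %.2f'%s['time_s'],'pos',np.round(s['position'],4),'yaw %.2f'%np.degrees(np.arctan2(R[1,0],R[0,0])),'w %.4f'%s['grip_width'],'F',np.round(s['ft_force'],1),'q6 %.0f'%s['q'][5])
if len(sys.argv)>4: goto(s,[float(sys.argv[1]),float(sys.argv[2])],float(sys.argv[3]),float(sys.argv[4]))
E
python3 st.py .4299 .2286 -9.5 .15
python3 - <<'E'
from h import *
im,d=viewer.get_image('scene'); cv2.imwrite('pics/s1.png',cv2.resize(im[80:240,280:512],None,fx=3,fy=3,interpolation=cv2.INTER_CUBIC)[:,:,::-1])
E
```

```text
t 2.60 pos [0.4305 0.2285 0.1513] yaw -9.43 w 0.0850 F [-0.5  0.5  0.8] q6 113
  q6 end 128 turn about tool z 0.001 rad
  q6 end -52 turn about tool z -3.140 rad
  q6 end 128 turn about tool z 0.001 rad
  shift tool [-0.0007  0.      0.0013] tilt [-2.e-04 -0.e+00 -1.e+00]
```

View pics/s1.png

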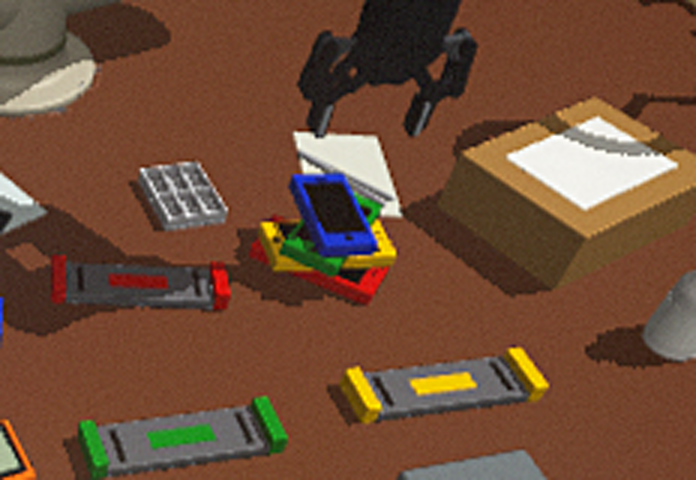

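The scene crop shows the open gripper at about (390,90), above the pile at (330,235), with the fingers straddling the blue phone's width. I'll descend and grip.

Emit:
{"api": "move_arm", "payload": {"plan": "0 0 0.03 0 0 0 0.078;0 0 0.03 0 0 0 0.078;0 0 0.02 0 0 0 0.078;0 0 0.01 0 0 0 0.078;0 0 0.01 0 0 0 0.078;0 0 0 0 0 0 0.078"}}

```text
time_s: 3.4
position: [0.4306, 0.2285, 0.0512]
tool_rot: [[0.986, -0.165, -0.0], [-0.165, -0.986, -0.0], [-0.0, 0.0, -1.0]]
ft_force: [0.1, 0.5, 0.0]
grip_width: 0.078
gripper_force: 0.0
```

Emit:
{"api": "move_arm", "payload": {"plan": "0 0 0 0 0 0 0.066;0 0 0 0 0 0 0.06;0 0 0 0 0 0 0.05;0 0 0 0 0 0 0.045;0 0 0 0 0 0 0.04;0 0 0 0 0 0 0.04", "grip_force": 35}}

```text
time_s: 4.15
position: [0.4308, 0.2286, 0.052]
tool_rot: [[0.986, -0.165, 0.001], [-0.165, -0.986, 0.0], [0.001, -0.0, -1.0]]
ft_force: [-1.5, -1.1, 5.0]
grip_width: 0.0549
gripper_force: 37.6
```

Emit:
{"api": "move_arm", "payload": {"plan": "0 0 -0.005 0 0 0 0.04;0 0 -0.01 0 0 0 0.04;0 0 -0.02 0 0 0 0.04;0 0 -0.03 0 0 0 0.04;0 0 -0.025 0 0 0 0.04;0 0 0 0 0 0 0.04"}}

```text
time_s: 4.9
position: [0.4313, 0.2287, 0.1429]
tool_rot: [[0.986, -0.165, 0.004], [-0.165, -0.986, 0.001], [0.004, -0.002, -1.0]]
ft_force: [0.5, -0.8, -2.7]
grip_width: 0.0552
gripper_force: 37.9
```

```bash
python3 st.py .4381 -.2177 72.8 .13
python3 - <<'E'
from h import *
im,d=viewer.get_image('scene'); cv2.imwrite('pics/s2.png',cv2.resize(im[80:240,280:512],None,fx=3,fy=3,interpolation=cv2.INTER_CUBIC)[:,:,::-1])
E
```

```text
t 4.90 pos [0.4313 0.2287 0.1429] yaw -9.52 w 0.0552 F [ 0.5 -0.8 -2.7] q6 114
  q6 end -9 turn about tool z -1.437 rad
  q6 end 171 turn about tool z 1.705 rad
  q6 end -9 turn about tool z -1.437 rad
  shift tool [0.0805 0.4392 0.0125] tilt [ 0.0038  0.001  -1.    ]
```

View pics/s2.png

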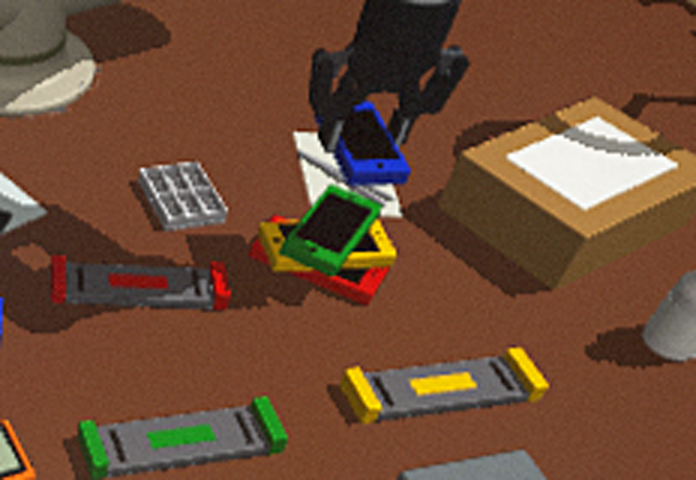

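The crop shows blue held level at about (370,145), with green, yellow and red undisturbed at (335,230). Now I'll carry it to the blue cradle.

Emit:
{"api": "move_arm", "payload": {"plan": "0.004 0.022 0 0 0 0 0.04;0.009 0.049 0 0 0 0 0.04;0.009 0.049 0 0 0 0 0.04;0.009 0.049 0 0 0 0 0.04;0.009 0.049 0 0 0 0 0.04;0.009 0.049 0 0 0 0 0.04;0.009 0.049 0 0 0 0 0.04;0.009 0.049 0 0 0 0 0.04;0.009 0.049 0 0 0 0 0.04;0.0045 0.0252 0 0 0 0 0.04;0 0 0 0 0 -0.1 0.04;0 0 0 0 0 -0.15 0.04"}}

```text
time_s: 6.45
position: [0.4367, -0.2179, 0.1398]
tool_rot: [[0.996, 0.087, -0.002], [0.087, -0.996, 0.002], [-0.002, -0.002, -1.0]]
ft_force: [0.3, -0.6, -2.4]
grip_width: 0.0558
gripper_force: 38.0
```

Emit:
{"api": "move_arm", "payload": {"plan": "0 0 0 0 0 -0.15 0.04;0 0 0 0 0 -0.15 0.04;0 0 0 0 0 -0.15 0.04;0 0 0 0 0 -0.15 0.04;0 0 0 0 0 -0.15 0.04;0 0 0 0 0 -0.15 0.04;0 0 0.02 0 0 -0.15 0.04;0 0 0.02 0 0 -0.137 0.04;0 0 0.02 0 0 0 0.04;0 0 0 0 0 0 0.04"}}

```text
time_s: 7.7
position: [0.4363, -0.2171, 0.0794]
tool_rot: [[0.296, 0.955, -0.004], [0.955, -0.296, 0.003], [0.002, -0.005, -1.0]]
ft_force: [0.0, -0.4, -1.8]
grip_width: 0.0551
gripper_force: 38.1
```

```bash
python3 st.py .4381 -.2177 72.8 .03
python3 - <<'E'
from h import *
im,d=viewer.get_image('scene'); cv2.imwrite('pics/s3.png',cv2.resize(im[80:240,140:372],None,fx=3,fy=3,interpolation=cv2.INTER_CUBIC)[:,:,::-1])
E
```

```text
t 7.70 pos [ 0.4363 -0.2171  0.0794] yaw 72.79 w 0.0551 F [ 0.  -0.4 -1.8] q6 -23
  q6 end -9 turn about tool z -0.000 rad
  q6 end 171 turn about tool z 3.142 rad
  q6 end -9 turn about tool z -0.000 rad
  shift tool [-0.0001  0.0021  0.0494] tilt [-0.0038  0.0033 -1.    ]
```

View pics/s3.png

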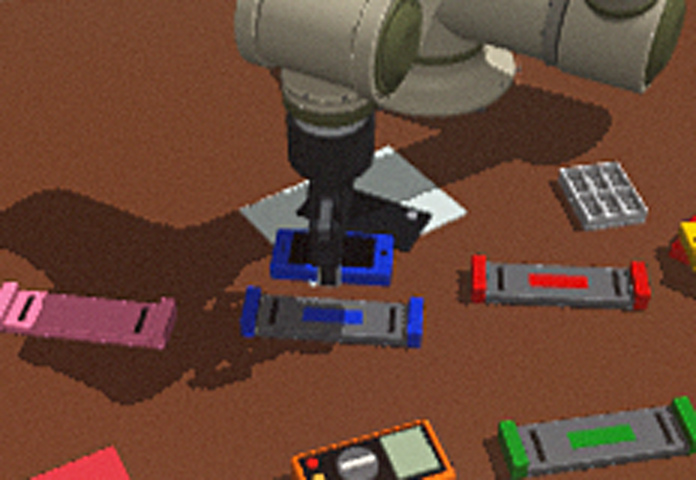

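Blue is held level at (332,255), above the blue cradle at (332,318), between its stops and aligned. I'll lower it.

Emit:
{"api": "move_arm", "payload": {"plan": "0 0.002 0.025 0 0 0 0.04;0 0 0.025 0 0 0 0.04;0 0 0.01 0 0 0 0.04;0 0 0.005 0 0 0 0.04;0 0 0.003 0 0 0 0.04;0 0 0.001 0 0 0 0.04;0 0 0 0 0 0 0.04"}}

```text
time_s: 8.62
position: [0.4394, -0.2187, 0.0127]
tool_rot: [[0.295, 0.955, 0.0], [0.955, -0.295, -0.0], [-0.0, 0.001, -1.0]]
ft_force: [0.1, -0.6, -3.1]
grip_width: 0.0552
gripper_force: 38.1
```

Emit:
{"api": "move_arm", "payload": {"plan": "0 0 0.001 0 0 0 0.04;0 0 0.001 0 0 0 0.04;0 0 0.001 0 0 0 0.04;0 0 0 0 0 0 0.04"}}

```text
time_s: 9.12
position: [0.4393, -0.2186, 0.01]
tool_rot: [[0.296, 0.955, 0.0], [0.955, -0.296, -0.0], [-0.0, 0.0, -1.0]]
ft_force: [-1.7, 0.7, 7.1]
grip_width: 0.0554
gripper_force: 39.3
```

Contact. I'll release with a slow opening, then rise.

Emit:
{"api": "move_arm", "payload": {"plan": "0 0 0 0 0 0 0.058;0 0 0 0 0 0 0.064;0 0 0 0 0 0 0.074;0 0 0 0 0 0 0.085;0 0 -0.01 0 0 0 0.085;0 0 -0.03 0 0 0 0.085;0 0 -0.04 0 0 0 0.085;0 0 -0.05 0 0 0 0.085;0 0 0 0 0 0 0.085"}}

```text
time_s: 10.25
position: [0.4405, -0.2195, 0.1431]
tool_rot: [[0.295, 0.955, 0.006], [0.955, -0.295, -0.005], [-0.003, 0.007, -1.0]]
ft_force: [-0.6, 0.5, -0.3]
grip_width: 0.0848
gripper_force: 0.0
```

```bash
python3 - <<'E'
from h import *
import subprocess
im,d=viewer.get_image('top'); c=viewer.calibration('top'); cv2.imwrite('pics/top1.png',im[:,:,::-1])
f=fit(im,c,'green',(100,180,165,240),.036); print(f)
f2=fit(im,c,'blue',(228,185,300,235),.012); print('blue',f2,cradle('blue'))
goto(env.observe(),f[:2],f[2],.12)
b=np.hstack([cv2.resize(im[175:235,95:165],None,fx=5,fy=5),cv2.resize(im[175:235,225:295],None,fx=5,fy=5)]); cv2.imwrite('pics/c4.png',b[:,:,::-1])
E
```

```text
(np.float64(0.4351234280405073), np.float64(0.23181181921045377), np.float64(-49.329293609377686), np.float64(0.07827401721330542))Traceback (most recent call last):
  File "<stdin>", line 5, in <module>
  File "h.py", line 34, in fit
    cv2.drawContours(f,[max(cs,key=cv2.contourArea)],-1,1,-1)
                        ~~~^^^^^^^^^^^^^^^^^^^^^^^^
ValueError: max() iterable argument is empty
```

```bash
python3 st.py .4351 .2318 -49.3 .12
```

```text
t 10.30 pos [ 0.4396 -0.2188  0.1409] yaw 72.81 w 0.0849 F [ 0.4  1.2 -1.2] q6 -23
  q6 end 167 turn about tool z 2.131 rad
  q6 end -13 turn about tool z -1.010 rad
  q6 end 167 turn about tool z 2.131 rad
  shift tool [ 0.4292 -0.1375  0.0199] tilt [ 0.0028 -0.0024 -1.    ]
```

Emit:
{"api": "move_arm", "payload": {"plan": "0.0152 -0.0052 -0.01 0 0 0 0.085;0.046 -0.0147 0 0 0 0 0.085;0.046 -0.0147 0 0 0 0 0.085;0.046 -0.0147 0 0 0 0 0.085;0.046 -0.0147 0 0 0 0 0.085;0.046 -0.0147 0 0 0 0 0.085;0.046 -0.0147 0 0 0 0 0.085;0.046 -0.0147 0 0 0 0 0.085;0.046 -0.0147 0 0 0 0 0.085;0.046 -0.0147 0 0 0 0 0.085;0 0 0 0 0 -0.1 0.085;0 0 0 0 0 -0.15 0.085"}}

```text
time_s: 11.8
position: [0.4332, 0.2332, 0.1486]
tool_rot: [[0.044, 0.999, -0.003], [0.999, -0.044, -0.001], [-0.001, -0.003, -1.0]]
ft_force: [-0.2, 0.0, -0.1]
grip_width: 0.0851
gripper_force: 0.0
```

Emit:
{"api": "move_arm", "payload": {"plan": "0 0 0 0 0 -0.15 0.085;0 0 0.02 0 0 -0.15 0.085;0 0 0.02 0 0 -0.15 0.085;0 0 0 0 0 -0.15 0.085;0 0 0 0 0 -0.16 0.085;0 0 0 0 0 0 0.085;0 0 0 0 0 0 0.085"}}

```text
time_s: 12.68
position: [0.4342, 0.2323, 0.1091]
tool_rot: [[-0.65, 0.76, -0.001], [0.76, 0.65, -0.0], [0.0, -0.001, -1.0]]
ft_force: [0.1, -0.4, 0.4]
grip_width: 0.0851
gripper_force: 0.0
```

```bash
python3 st.py .4351 .2318 -49.3 .035; python3 - <<'E'
from h import *
im,d=viewer.get_image('top'); c=viewer.calibration('top')
f2=fit(im,c,'blue',(225,185,300,235),.012); print('blue',f2,cradle('blue'))
cv2.imwrite('pics/c4.png',cv2.resize(im[135:235,95:295],None,fx=4,fy=4,interpolation=cv2.INTER_CUBIC)[:,:,::-1])
E
```

```text
t 12.68 pos [0.4342 0.2323 0.1091] yaw 130.52 w 0.0851 F [ 0.1 -0.4  0.4] q6 -26
  q6 end 167 turn about tool z 3.139 rad
  q6 end -13 turn about tool z -0.003 rad
  q6 end 167 turn about tool z 3.139 rad
  shift tool [-0.001   0.0004  0.0741] tilt [-9.e-04 -2.e-04 -1.e+00]
blue (np.float64(0.4388558277138867), np.float64(-0.21798712005151427), np.float64(72.94116870883073), np.float64(0.046751098180158594)) (array([ 0.4381 , -0.21765]), np.float64(72.82109676227218))
```

View pics/c4.png

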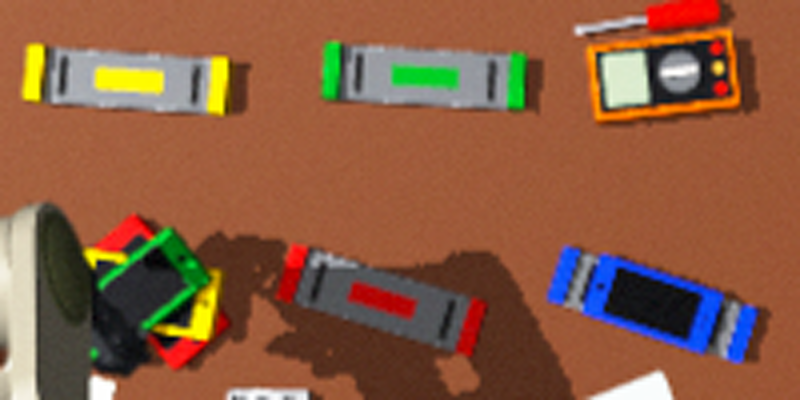

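Blue sits centred in its cradle at crop (652,300), less than 1 mm off. Green is now on top of the pile. Descending on green.

Emit:
{"api": "move_arm", "payload": {"plan": "-0.001 0 0.02 0 0 0 0.08;0 0 0.03 0 0 0 0.08;0 0 0.015 0 0 0 0.08;0 0 0.0085 0 0 0 0.08;0 0 0 0 0 0 0.08;0 0 0 0 0 0 0.068;0 0 0 0 0 0 0.06;0 0 0 0 0 0 0.05;0 0 0 0 0 0 0.045;0 0 0 0 0 0 0.045"}}

```text
time_s: 13.98
position: [0.4357, 0.2315, 0.0366]
tool_rot: [[-0.652, 0.758, 0.001], [0.758, 0.652, 0.0], [-0.001, 0.001, -1.0]]
ft_force: [-1.7, 0.4, 5.1]
grip_width: 0.0588
gripper_force: 38.0
```

Emit:
{"api": "move_arm", "payload": {"plan": "0 0 -0.005 0 0 0 0.045;0 0 -0.01 0 0 0 0.045;0 0 -0.02 0 0 0 0.045;0 0 -0.03 0 0 0 0.045;0 0 -0.025 0 0 0 0.045;0 0 0 0 0 0 0.045"}}

```text
time_s: 14.72
position: [0.4361, 0.2316, 0.1275]
tool_rot: [[-0.652, 0.758, 0.004], [0.758, 0.652, 0.001], [-0.002, 0.004, -1.0]]
ft_force: [0.2, 0.2, -2.7]
grip_width: 0.0588
gripper_force: 38.7
```

```bash
python3 st.py .6371 -.0091 88.4 .12
python3 - <<'E'
from h import *
im,d=viewer.get_image('scene'); cv2.imwrite('pics/s5.png',cv2.resize(im[80:240,280:512],None,fx=3,fy=3,interpolation=cv2.INTER_CUBIC)[:,:,::-1])
E
```

```text
t 14.72 pos [0.4361 0.2316 0.1275] yaw 130.68 w 0.0588 F [ 0.2  0.2 -2.7] q6 -26
  q6 end 1 turn about tool z 0.738 rad
  q6 end -179 turn about tool z -2.404 rad
  q6 end 1 turn about tool z 0.738 rad
  shift tool [-0.3135 -0.0045  0.008 ] tilt [ 0.0039  0.001  -1.    ]
```

View pics/s5.png

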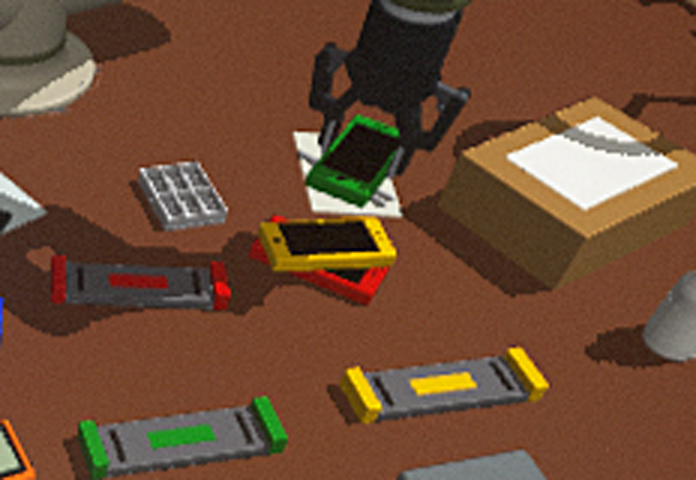

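Green is held at (358,160), and yellow is now on top of the pile at (328,243). Carrying green to its cradle.

Emit:
{"api": "move_arm", "payload": {"plan": "-0.02 -0.0005 0 0 0 0 0.045;-0.045 -0.001 0 0 0 0 0.045;-0.05 -0.001 0 0 0 0 0.045;-0.05 -0.001 0 0 0 0 0.045;-0.05 -0.001 0 0 0 0 0.045;-0.05 0 0 0 0 0 0.045;-0.035 0 0 0 0 0 0.045;-0.0135 0 0 0 0 0.1 0.045;0 0 0 0 0 0.15 0.045;0 0 0 0 0 0.15 0.045;0 0 0.02 0 0 0.15 0.045;0 0 0.02 0 0 0.188 0.045"}}

```text
time_s: 16.27
position: [0.6361, -0.0106, 0.0838]
tool_rot: [[0.034, 0.999, -0.002], [0.999, -0.034, 0.0], [0.0, -0.002, -1.0]]
ft_force: [-0.5, -0.5, -2.0]
grip_width: 0.0591
gripper_force: 38.6
```

Emit:
{"api": "move_arm", "payload": {"plan": "0 0 0.01 0 0 0 0.045;0 0 0 0 0 0 0.045;0 0 0 0 0 0 0.045"}}

```text
time_s: 16.65
position: [0.6367, -0.0096, 0.0764]
tool_rot: [[0.026, 1.0, 0.001], [1.0, -0.026, -0.0], [-0.0, 0.001, -1.0]]
ft_force: [-0.1, 0.1, -2.1]
grip_width: 0.059
gripper_force: 38.6
```

```bash
python3 st.py .6371 -.0091 88.4 .0175
```

```text
t 16.65 pos [ 0.6367 -0.0096  0.0764] yaw 88.53 w 0.0590 F [-0.1  0.1 -2.1] q6 -10
  q6 end 1 turn about tool z 0.002 rad
  q6 end -179 turn about tool z -3.139 rad
  q6 end 1 turn about tool z 0.002 rad
  shift tool [0.0006 0.0003 0.0589] tilt [ 1.e-03 -2.e-04 -1.e+00]
```

Emit:
{"api": "move_arm", "payload": {"plan": "0 0 0.025 0 0 0 0.045;0 0 0.02 0 0 0 0.045;0 0 0.01 0 0 0 0.045;0 0 0.004 0 0 0 0.045;0 0 0.002 0 0 0 0.045;0 0 0.001 0 0 0 0.045;0 0 0 0 0 0 0.045;0 0 0 0 0 0 0.045"}}

```text
time_s: 17.65
position: [0.6365, -0.0093, 0.0141]
tool_rot: [[0.027, 1.0, 0.001], [1.0, -0.027, -0.0], [-0.0, 0.001, -1.0]]
ft_force: [0.9, -0.8, -1.1]
grip_width: 0.0591
gripper_force: 38.6
```

Emit:
{"api": "move_arm", "payload": {"plan": "0 0 0.001 0 0 0 0.045;0 0 0.001 0 0 0 0.045;0 0 0 0 0 0 0.045;0 0 0 0 0 0 0.045"}}

```text
time_s: 18.15
position: [0.6364, -0.0094, 0.0127]
tool_rot: [[0.027, 1.0, 0.001], [1.0, -0.027, -0.0], [-0.0, 0.001, -1.0]]
ft_force: [-3.0, -0.4, 5.2]
grip_width: 0.0589
gripper_force: 39.5
```

Emit:
{"api": "move_arm", "payload": {"plan": "0 0 0 0 0 0 0.062;0 0 0 0 0 0 0.068;0 0 0 0 0 0 0.078;0 0 0 0 0 0 0.085;0 0 -0.01 0 0 0 0.085;0 0 -0.03 0 0 0 0.085;0 0 -0.04 0 0 0 0.085;0 0 -0.03 0 0 0 0.085;0 0 0 0 0 0 0.085"}}

```text
time_s: 19.27
position: [0.6374, -0.0095, 0.125]
tool_rot: [[0.027, 1.0, 0.006], [1.0, -0.027, -0.001], [-0.001, 0.006, -1.0]]
ft_force: [0.2, -0.6, -0.4]
grip_width: 0.0851
gripper_force: 0.0
```

```bash
python3 - <<'E'
from h import *
im,d=viewer.get_image('top'); c=viewer.calibration('top')
f=fit(im,c,'yellow',(100,180,165,240),.018); print(f)
goto(env.observe(),f[:2],f[2],.1)
E
python3 st.py
```

```text
(np.float64(0.44662489187780163), np.float64(0.31931782118028296), np.float64(85.12713405459539), np.float64(0.7277571126972957))
  q6 end 40 turn about tool z 0.058 rad
  q6 end -140 turn about tool z -3.084 rad
  q6 end 40 turn about tool z 0.058 rad
  shift tool [ 0.3233 -0.1989  0.0224] tilt [ 2.1e-03 -4.0e-04 -1.0e+00]
t 19.32 pos [ 0.6366 -0.0094  0.1229] yaw 88.42 w 0.0850 F [-0.1  0.1 -0.5] q6 -10
```

Emit:
{"api": "move_arm", "payload": {"plan": "-0.01 -0.02 0 0 0 0 0.085;-0.025 -0.05 0 0 0 0 0.085;-0.025 -0.05 0 0 0 0 0.085;-0.025 -0.05 0 0 0 0 0.085;-0.01 -0.02 0 0 0 0 0.085;0 0 0 0 0 0 0.085"}}

```text
time_s: 20.08
position: [0.4426, -0.0993, 0.1213]
tool_rot: [[0.029, 1.0, -0.002], [1.0, -0.029, 0.001], [0.001, -0.002, -1.0]]
ft_force: [-0.3, -0.8, 0.3]
grip_width: 0.0852
gripper_force: 0.0
```

```bash
python3 - <<'E'
from h import *
im,d=viewer.get_image('top'); c=viewer.calibration('top')
f=fit(im,c,'yellow',(100,175,165,240),.018); print(f)
print('green',fit(im,c,'green',(165,135,235,175),.012),cradle('green'))
goto(env.observe(),f[:2],f[2],.1)
cv2.imwrite('pics/c6.png',cv2.resize(im[135:235,95:295],None,fx=4,fy=4,interpolation=cv2.INTER_CUBIC)[:,:,::-1])
E
python3 st.py
```

```text
(np.float64(0.43714806907843196), np.float64(0.2305093924559679), np.float64(82.17411275019242), np.float64(0.07058448507479678))
green (np.float64(0.6355510988190038), np.float64(-0.008742446977599573), np.float64(88.58336984696894), np.float64(0.0742192471175138)) (array([ 0.63705, -0.0091 ]), np.float64(88.37624808917916))
  q6 end 36 turn about tool z 0.108 rad
  q6 end -144 turn about tool z -3.033 rad
  q6 end 36 turn about tool z 0.108 rad
  shift tool [ 0.3293 -0.016   0.0216] tilt [-6.e-04  5.e-04 -1.e+00]
t 20.12 pos [ 0.4437 -0.0991  0.1215] yaw 88.36 w 0.0848 F [-0.1 -0.2 -0.3] q6 -26
```

View pics/c6.png

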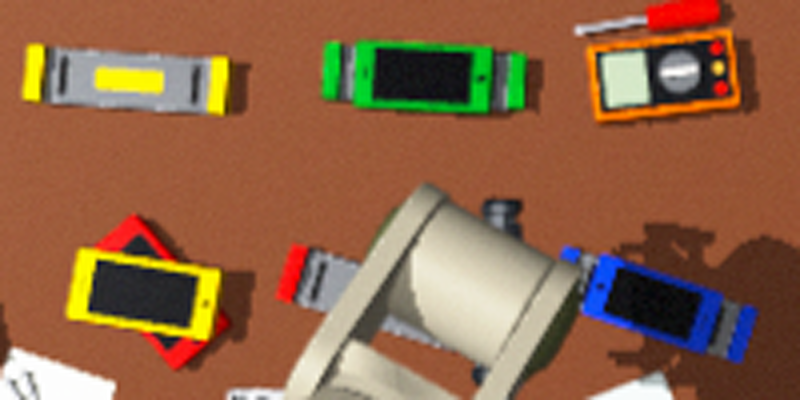

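Green sits centred at crop (425,77), and yellow is unobstructed at (145,295). Moving over yellow.

Emit:
{"api": "move_arm", "payload": {"plan": "0.02 -0.001 0 0 0 0 0.085;0.05 -0.0025 0 0 0 0 0.085;0.055 -0.0025 0 0 0 0 0.085;0.055 -0.0025 0 0 0 0 0.085;0.055 -0.0025 0 0 0 0 0.085;0.055 -0.0025 0 0 0 0 0.085;0.0293 -0.0015 0 0 0 0 0.085;0.01 -0.001 0.01 0 0 0.108 0.085;0 0 0.01 0 0 0 0.085;0 0 0 0 0 0 0.085;0 0 0 0 0 0 0.085"}}

```text
time_s: 21.5
position: [0.4371, 0.2302, 0.1019]
tool_rot: [[0.135, 0.991, 0.0], [0.991, -0.135, -0.0], [-0.0, 0.0, -1.0]]
ft_force: [0.5, 0.0, 0.2]
grip_width: 0.085
gripper_force: 0.0
```

```bash
python3 st.py .4371 .2305 82.2 .0175
```

```text
t 21.50 pos [0.4371 0.2302 0.1019] yaw 82.26 w 0.0850 F [0.5 0.  0.2] q6 22
  q6 end 36 turn about tool z 0.001 rad
  q6 end -144 turn about tool z -3.141 rad
  q6 end 36 turn about tool z 0.001 rad
  shift tool [ 0.0003 -0.0001  0.0844] tilt [ 0. -0. -1.]
```

Emit:
{"api": "move_arm", "payload": {"plan": "0 0 0.02 0 0 0 0.082;0 0 0.03 0 0 0 0.082;0 0 0.02 0 0 0 0.082;0 0 0.01 0 0 0 0.082;0 0 0.004 0 0 0 0.082;0 0 0 0 0 0 0.07;0 0 0 0 0 0 0.062;0 0 0 0 0 0 0.052;0 0 0 0 0 0 0.047;0 0 0 0 0 0 0.047;0 0 0 0 0 0 0.047"}}

```text
time_s: 22.88
position: [0.4375, 0.2306, 0.0188]
tool_rot: [[0.135, 0.991, 0.002], [0.991, -0.135, 0.0], [0.001, 0.002, -1.0]]
ft_force: [0.9, -0.1, 5.0]
grip_width: 0.061
gripper_force: 38.3
```

Emit:
{"api": "move_arm", "payload": {"plan": "0 0 -0.005 0 0 0 0.047;0 0 -0.01 0 0 0 0.047;0 0 -0.02 0 0 0 0.047;0 0 -0.03 0 0 0 0.047;0 0 -0.025 0 0 0 0.047;0 0 0 0 0 0 0.047"}}

```text
time_s: 23.62
position: [0.4375, 0.2308, 0.1095]
tool_rot: [[0.135, 0.991, 0.004], [0.991, -0.135, 0.001], [0.001, 0.004, -1.0]]
ft_force: [0.0, 0.2, -2.6]
grip_width: 0.0611
gripper_force: 39.5
```

```bash
python3 st.py .6294 .258 87.0 .1
python3 - <<'E'
from h import *
im,d=viewer.get_image('scene'); cv2.imwrite('pics/s7.png',cv2.resize(im[80:240,280:512],None,fx=3,fy=3,interpolation=cv2.INTER_CUBIC)[:,:,::-1])
E
```

```text
t 23.62 pos [0.4375 0.2308 0.1095] yaw 82.24 w 0.0611 F [ 0.   0.2 -2.6] q6 22
  q6 end 25 turn about tool z -0.083 rad
  q6 end -155 turn about tool z -3.225 rad
  q6 end 25 turn about tool z -0.083 rad
  shift tool [0.0529 0.1864 0.0102] tilt [ 0.0037  0.001  -1.    ]
```

View pics/s7.png

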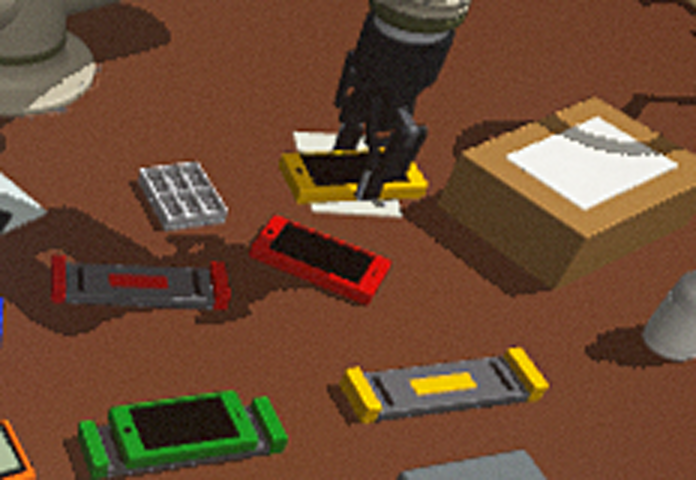

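Yellow is held level at (355,175), and red lies alone on the bench at (320,258). Carrying yellow to its cradle.

Emit:
{"api": "move_arm", "payload": {"plan": "0.006 0.02 0 0 0 0 0.047;0.0125 0.045 0 0 0 0 0.047;0.0125 0.045 0 0 0 0 0.047;0.0125 0.045 0 0 0 0 0.047;0.0065 0.023 0 0 0 0 0.047;0.0029 0.0084 0.01 0 0 -0.083 0.047;0 0 0.02 0 0 0 0.047;0 0 0.02 0 0 0 0.047;0 0 0 0 0 0 0.047;0 0 0 0 0 0 0.047"}}

```text
time_s: 24.92
position: [0.6288, 0.2578, 0.0578]
tool_rot: [[0.052, 0.999, -0.0], [0.999, -0.052, -0.0], [-0.0, -0.0, -1.0]]
ft_force: [0.8, 0.5, -1.8]
grip_width: 0.061
gripper_force: 39.4
```

```bash
python3 st.py .6294 .258 87.0 .0145
```

```text
t 24.93 pos [0.6288 0.2578 0.0578] yaw 86.99 w 0.0610 F [ 0.8  0.5 -1.8] q6 15
  q6 end 25 turn about tool z -0.000 rad
  q6 end -155 turn about tool z -3.142 rad
  q6 end 25 turn about tool z -0.000 rad
  shift tool [0.0002 0.0006 0.0433] tilt [-2.e-04 -0.e+00 -1.e+00]
```

Emit:
{"api": "move_arm", "payload": {"plan": "0 0.0005 0.015 0 0 0 0.047;0 0 0.015 0 0 0 0.047;0 0 0.008 0 0 0 0.047;0 0 0.004 0 0 0 0.047;0 0 0.001 0 0 0 0.047;0 0 0.001 0 0 0 0.047;0 0 0 0 0 0 0.047;0 0 0 0 0 0 0.047"}}

```text
time_s: 25.92
position: [0.6293, 0.2578, 0.0141]
tool_rot: [[0.052, 0.999, 0.0], [0.999, -0.052, 0.0], [0.0, 0.0, -1.0]]
ft_force: [0.1, -0.0, -2.0]
grip_width: 0.0608
gripper_force: 39.4
```

Emit:
{"api": "move_arm", "payload": {"plan": "0 0 0.001 0 0 0 0.047;0 0 0.001 0 0 0 0.047;0 0 0 0 0 0 0.047;0 0 0 0 0 0 0.047"}}

```text
time_s: 26.42
position: [0.6293, 0.2578, 0.0129]
tool_rot: [[0.052, 0.999, 0.001], [0.999, -0.052, 0.0], [0.0, 0.001, -1.0]]
ft_force: [-3.8, -0.4, 5.0]
grip_width: 0.0613
gripper_force: 40.4
```

Emit:
{"api": "move_arm", "payload": {"plan": "0 0 0 0 0 0 0.064;0 0 0 0 0 0 0.07;0 0 0 0 0 0 0.08;0 0 0 0 0 0 0.085;0 0 -0.01 0 0 0 0.085;0 0 -0.03 0 0 0 0.085;0 0 -0.04 0 0 0 0.085;0 0 -0.03 0 0 0 0.085;0 0 0 0 0 0 0.085"}}

```text
time_s: 27.55
position: [0.6303, 0.258, 0.1251]
tool_rot: [[0.052, 0.999, 0.006], [0.999, -0.052, 0.001], [0.002, 0.006, -1.0]]
ft_force: [-0.1, 0.2, -1.5]
grip_width: 0.085
gripper_force: 0.0
```

Emit:
{"api": "move_arm", "payload": {"plan": "-0.02 -0.01 0 0 0 0 0.085;-0.05 -0.0265 0 0 0 0 0.085;-0.05 -0.0265 0 0 0 0 0.085;-0.05 -0.0265 0 0 0 0 0.085;-0.05 -0.0265 0 0 0 0 0.085;-0.05 -0.0265 0 0 0 0 0.085;-0.04 -0.02 0 0 0 0 0.085;-0.02 0 0 0 0 0 0.085;0 0 0 0 0 0 0.085"}}

```text
time_s: 28.68
position: [0.4492, -0.0641, 0.1213]
tool_rot: [[0.055, 0.998, -0.001], [0.998, -0.055, 0.0], [0.0, -0.001, -1.0]]
ft_force: [0.1, -0.1, -0.5]
grip_width: 0.085
gripper_force: 0.0
```

```bash
python3 - <<'E'
from h import *
im,d=viewer.get_image('top'); c=viewer.calibration('top')
f=fit(im,c,'red',(100,175,160,240),.0); print(f)
print('yellow',fit(im,c,'yellow',(92,135,162,175),.012),cradle('yellow'))
goto(env.observe(),f[:2],f[2],.1)
cv2.imwrite('pics/c8.png',cv2.resize(im[135:235,95:295],None,fx=4,fy=4,interpolation=cv2.INTER_CUBIC)[:,:,::-1])
E
python3 st.py
```

```text
(np.float64(0.43914175522617965), np.float64(0.22510115340028092), np.float64(42.76983507477925), np.float64(0.03599195571496693))
yellow (np.float64(0.6296988237548387), np.float64(0.2630257743569832), np.float64(86.43563360686599), np.float64(0.1433327052320834)) (array([0.62935, 0.25795]), np.float64(87.00169667158421))
  q6 end 74 turn about tool z 0.771 rad
  q6 end -106 turn about tool z -2.371 rad
  q6 end 74 turn about tool z 0.771 rad
  shift tool [ 0.2874 -0.0256  0.0215] tilt [-9.e-04  6.e-04 -1.e+00]
t 28.73 pos [ 0.4493 -0.0632  0.1214] yaw 86.92 w 0.0847 F [ 0.4 -0.2 -0.3] q6 -20
```

View pics/c8.png

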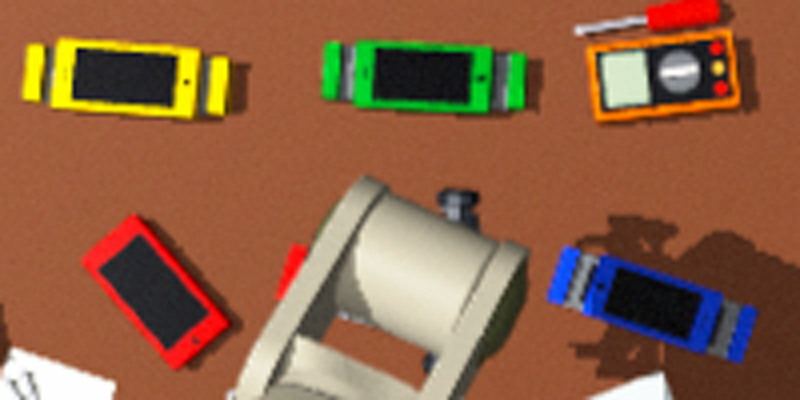

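Yellow is centred at crop (125,78), and red lies clear at (157,290). Moving over red.

Emit:
{"api": "move_arm", "payload": {"plan": "0.02 -0.0018 0 0 0 0 0.085;0.05 -0.0045 0 0 0 0 0.085;0.055 -0.0049 0 0 0 0 0.085;0.055 -0.0049 0 0 0 0 0.085;0.055 -0.0049 0 0 0 0 0.085;0.0374 -0.0033 0 0 0 0 0.085;0.015 -0.0013 0 0 0 0.12 0.085;0 0 0 0 0 0.16 0.085;0 0 0 0 0 0.16 0.085;0 0 0.01 0 0 0.16 0.085;0 0 0.01 0 0 0.171 0.085;0 0 0 0 0 0 0.085"}}

```text
time_s: 30.22
position: [0.4381, 0.2259, 0.101]
tool_rot: [[0.732, 0.682, -0.002], [0.682, -0.732, -0.0], [-0.002, -0.001, -1.0]]
ft_force: [-0.6, 0.3, 0.0]
grip_width: 0.0849
gripper_force: 0.0
```

```bash
python3 st.py .4391 .2251 42.8 .004
```

```text
t 30.23 pos [0.4381 0.2259 0.101 ] yaw 42.98 w 0.0849 F [-0.6  0.3  0. ] q6 60
  q6 end 74 turn about tool z 0.003 rad
  q6 end -106 turn about tool z -3.138 rad
  q6 end 74 turn about tool z 0.003 rad
  shift tool [0.0004 0.0014 0.097 ] tilt [-2.2e-03 -4.0e-04 -1.0e+00]
```

Emit:
{"api": "move_arm", "payload": {"plan": "0 0 0.02 0 0 0 0.085;0 0 0.03 0 0 0 0.085;0 0 0.025 0 0 0 0.085;0 0 0.014 0 0 0 0.085;0 0 0.007 0 0 0 0.085;0 0 0 0 0 0 0.078;0 0 0 0 0 0 0.065;0 0 0 0 0 0 0.055;0 0 0 0 0 0 0.05;0 0 0 0 0 0 0.05;0 0 0 0 0 0 0.05"}}

```text
time_s: 31.6
position: [0.4396, 0.2252, 0.0069]
tool_rot: [[0.733, 0.68, 0.002], [0.68, -0.733, 0.0], [0.002, 0.001, -1.0]]
ft_force: [-1.2, 0.8, 5.3]
grip_width: 0.0628
gripper_force: 37.5
```

Emit:
{"api": "move_arm", "payload": {"plan": "0 0 -0.005 0 0 0 0.05;0 0 -0.01 0 0 0 0.05;0 0 -0.02 0 0 0 0.05;0 0 -0.03 0 0 0 0.05;0 0 -0.025 0 0 0 0.05;0 0 0 0 0 0 0.05"}}

```text
time_s: 32.35
position: [0.4399, 0.2253, 0.0976]
tool_rot: [[0.733, 0.68, 0.004], [0.68, -0.733, 0.001], [0.004, 0.002, -1.0]]
ft_force: [-0.4, -0.2, -2.3]
grip_width: 0.0626
gripper_force: 39.3
```

```bash
python3 st.py .4361 .0225 74.6 .1
```

```text
t 32.35 pos [0.4399 0.2253 0.0976] yaw 42.82 w 0.0626 F [-0.4 -0.2 -2.3] q6 61
  q6 end 18 turn about tool z -0.555 rad
  q6 end -162 turn about tool z -3.696 rad
  q6 end 18 turn about tool z -0.555 rad
  shift tool [-0.1406  0.1462 -0.0027] tilt [ 0.004  0.001 -1.   ]
```

Emit:
{"api": "move_arm", "payload": {"plan": "-0.013 0.0135 0 0 0 0 0.05;-0.03 0.031 0 0 0 0 0.05;-0.034 0.0355 0 0 0 0 0.05;-0.034 0.0355 0 0 0 0 0.05;-0.0216 0.0225 0 0 0 0 0.05;-0.008 0.0082 0 0 0 -0.09 0.05;0 0 0 0 0 -0.15 0.05;0 0 0 0 0 -0.15 0.05;0 0 0.01 0 0 -0.165 0.05;0 0 0.02 0 0 0 0.05;0 0 0 0 0 0 0.05;0 0 0 0 0 0 0.05"}}

```text
time_s: 33.85
position: [0.4353, 0.0223, 0.0659]
tool_rot: [[0.265, 0.964, -0.0], [0.964, -0.265, 0.0], [-0.0, -0.0, -1.0]]
ft_force: [0.2, -0.0, -1.1]
grip_width: 0.0626
gripper_force: 39.5
```

```bash
python3 st.py .4361 .0225 74.6 .0205
python3 - <<'E'
from h import *
im,d=viewer.get_image('scene'); cv2.imwrite('pics/s9.png',cv2.resize(im[80:240,210:442],None,fx=3,fy=3,interpolation=cv2.INTER_CUBIC)[:,:,::-1])
E
```

```text
t 33.85 pos [0.4353 0.0223 0.0659] yaw 74.61 w 0.0626 F [ 0.2 -0.  -1.1] q6 3
  q6 end 18 turn about tool z 0.000 rad
  q6 end -162 turn about tool z -3.141 rad
  q6 end 18 turn about tool z 0.000 rad
  shift tool [0.0004 0.0007 0.0454] tilt [-3.e-04  0.e+00 -1.e+00]
```

View pics/s9.png

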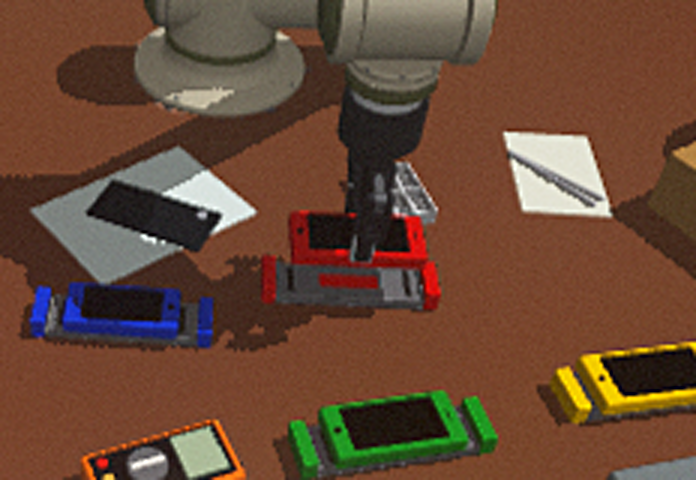

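Red is held level at (358,237), above the red cradle at (350,282) and aligned with it. The other three are in place. Lowering.

Emit:
{"api": "move_arm", "payload": {"plan": "0 0.0005 0.015 0 0 0 0.05;0 0 0.015 0 0 0 0.05;0 0 0.009 0 0 0 0.05;0 0 0.004 0 0 0 0.05;0 0 0.001 0 0 0 0.05;0 0 0.001 0 0 0 0.05;0 0 0 0 0 0 0.05;0 0 0 0 0 0 0.05"}}

```text
time_s: 34.9
position: [0.4359, 0.0221, 0.021]
tool_rot: [[0.265, 0.964, 0.0], [0.964, -0.265, -0.0], [0.0, 0.0, -1.0]]
ft_force: [-0.1, 0.2, -1.3]
grip_width: 0.0624
gripper_force: 39.5
```

Emit:
{"api": "move_arm", "payload": {"plan": "0 0 0.001 0 0 0 0.05;0 0 0.001 0 0 0 0.05;0 0 0.001 0 0 0 0.05;0 0 0 0 0 0 0.05;0 0 0 0 0 0 0.05"}}

```text
time_s: 35.52
position: [0.4359, 0.0222, 0.0188]
tool_rot: [[0.265, 0.964, 0.001], [0.964, -0.265, -0.0], [-0.0, 0.001, -1.0]]
ft_force: [-4.0, -0.7, 15.3]
grip_width: 0.0626
gripper_force: 41.4
```

Emit:
{"api": "move_arm", "payload": {"plan": "0 0 0 0 0 0 0.065;0 0 0 0 0 0 0.07;0 0 0 0 0 0 0.08;0 0 0 0 0 0 0.085;0 0 -0.01 0 0 0 0.085;0 0 -0.03 0 0 0 0.085;0 0 -0.04 0 0 0 0.085;0 0 -0.03 0 0 0 0.085;0 0 0 0 0 0 0.085"}}

```text
time_s: 36.65
position: [0.4367, 0.022, 0.13]
tool_rot: [[0.265, 0.964, 0.005], [0.964, -0.265, -0.001], [0.0, 0.005, -1.0]]
ft_force: [-0.1, 0.1, -0.2]
grip_width: 0.0848
gripper_force: 0.0
```

Emit:
{"api": "move_arm", "payload": {"plan": "0.02 -0.005 0 0 0 0 0.085;0.045 -0.0125 0 0 0 0 0.085;0.05 -0.0135 0 0 0 0 0.085;0.05 -0.0135 0 0 0 0 0.085;0.03 -0.008 0 0 0 0 0.085;0.01 0 0 0 0 0 0.085;0 0 0 0 0 0 0.085;0 0 0 0 0 0 0.085"}}

```text
time_s: 37.65
position: [0.4396, 0.2327, 0.1276]
tool_rot: [[0.266, 0.964, -0.001], [0.964, -0.266, -0.0], [-0.001, -0.0, -1.0]]
ft_force: [-0.0, -0.1, -0.1]
grip_width: 0.085
gripper_force: 0.0
```

```bash
python3 - <<'E'
from h import *
im,d=viewer.get_image('top'); c=viewer.calibration('top')
print('red',fit(im,c,'red',(155,180,228,240),.012),cradle('red'))
for k,b in {'red':(155,180,228,240),'blue':(225,185,300,235),'green':(165,135,235,175),'yellow':(92,135,162,175)}.items():
    P=deproj(c,mask(im,k,b),d); P=P[P[:,2]>.0255]; print(k,len(P),'top z median %.4f'%np.median(P[:,2]),'mid',np.round((P.min(0)+P.max(0))/2,4)[:2])
cv2.imwrite('pics/c10.png',cv2.resize(im[135:235,95:295],None,fx=4,fy=4,interpolation=cv2.INTER_CUBIC)[:,:,::-1])
E
python3 st.py
```

```text
red (np.float64(0.43548333148340057), np.float64(0.023436680169509668), np.float64(74.38650089668022), np.float64(0.2618605106133229)) (array([0.43605, 0.0225 ]), np.float64(74.64019061298323))
red 266 top z median 0.0294 mid [0.4348 0.0221]
blue 224 top z median 0.0295 mid [ 0.4418 -0.2133]
green 245 top z median 0.0291 mid [ 0.6352 -0.0118]
yellow 264 top z median 0.0297 mid [0.6279 0.2527]
t 37.70 pos [0.4396 0.2327 0.1277] yaw 74.54 w 0.0852 F [0.2 0.  0.1] q6 30
```

View pics/c10.png

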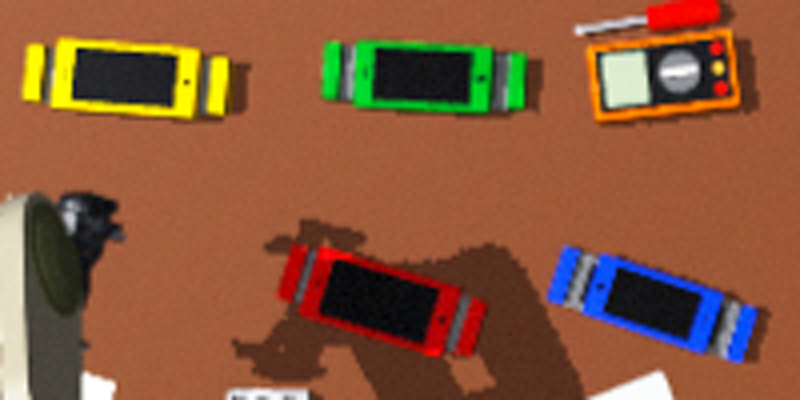

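All four phones lie centred and flat in their own cradles: yellow (125,78), green (425,77), red (382,300) and blue (652,300). Their tops are at about 30 mm, the gripper is clear and the multimeter hasn't moved. Handing in.

```bash
python3 -c "
from rig import env
print(env.close_job())"
```

```text
the job is handed in; nothing more can be done
None
```

All four phones are released and lie screen up in the cradles of their own colours, centred to within a few millimetres in the last camera checks. The multimeter was not touched, and the job was handed in at about 38 s; the hand-in returned no verdict.

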